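White-reference reading with the hand-held reflectance probe

ROBOT

A 7-joint arm with a two-finger parallel gripper is mounted at the origin on a cart in front of the work surface, level with it; the furniture and walls round the work are solid. World frame = base frame: x ahead of the robot, y to its left, z up, the work surface at z = 0. Lengths are in m, angles in rad, forces in N, time in s.
With the tool pointing down it reaches from about 0.4 to 0.9 m from the base axis. Payload 5.5 kg.
Tool frame: the origin (TCP) lies at the very end of the fingers, on their centre line; the grasp point (between the pads) lies 19 mm behind it; z points along the fingers, y is the line along which they close (so a half turn about z gives the same grasp; the last joint's range is limited). The gripper opens to 85 mm and grips with 20 to 120 N. Pads are 22 mm wide; open, the fingers measure 114 mm over their backs; the gripper's body (76 mm by 85 mm) begins 54 mm behind the grasp point. The pads swing forward as they close: fully open they stand 13 mm farther back than shut.
Start: joints at [1.425, 0.501, -0.427, 1.55, 0.221, 1.138, -0.21], TCP at [0.258, -0.596, 0.231] pointing down, gripper open.
Joint ranges: [-2.88, 2.88], [-0.31, 2.03], [-1.54, 1.56], [0.2, 2.42], [-1.41, 4.55], [0.19, 2.02], [-2.57, 2.57]. Speed limits (rad/s): [2.57, 2.57, 3.14, 3.14, 3.14, 3.14, 3.14].

INTERFACE

Orientations are given as a unit quaternion [x, y, z, w].
In Python, from plant import manip, camera, camera_info gives the robot as it stands.
- The arm moves only by the tool drive_tool, never from a script. Its argument "steps" is a list that holds one entry, the list of rows, each a list of 6 numbers: the shift along the tool's x, y, z in units of 25 mm (1.0 is 25 mm), then the turn, a rotation vector about the tool's x, y, z in units of pi rad (1.0 is pi rad). A call has 1 to 8 rows; each row shifts and turns the commanded pose from where the row before left it, along the tool's axes as they then stand; what a row does not reach is not made up. A row lasts 1/10 s, in which the tool goes at most 50 mm and 8.59 degrees, less where a joint would pass 70% of its speed; a pose out of reach is approached as far as the arm can. A call with a number of a shift or a turn outside -1 to 1 is refused whole. A call with a gripper value outside its range is refused whole. "jaw" is the gripper's target within -1 to 1 (shut at 1, half-way at 0, fully open at -1), set as the call begins (left out, the last holds). The fingers move at their own pace and stop on an object; "force" is the grip in N (left out, the last holds). Time passes only in rows, so rows that do not move let the fingers close. It gives the time, the measured TCP pose, the force, the opening and the grip force at its end, in the units of the state.
- manip.get_state(): the state, without advancing time (a new reading comes with each control period).
- camera(name): name is "scene" or "top" or "wrist"; returns the picture (384x512x3 uint8, red, green, blue); there is no depth.
- camera_info(name): a dict with "K" (3x3 intrinsics, pixels), "k1" (the pictures are not rectified: a ray, as slopes to the right and down, at radius r is drawn at 1 + k1 r^2 times it, then the intrinsics apply), "R" (3x3) and "t" (3): a world point X has camera coordinates R X + t; the wrist camera has in their place "hand_eye" (4x4, takes a point from camera to tool coordinates, whose origin is the TCP and whose axes are the flange's). Camera axes: x right, y down, z forward; pixel columns grow to the right and rows downward; lengths in m; the calibration is good to about 2 mm. A picture is of the moment at which its call begins: read the wrist's pose just before it. camera_info takes no time and is no camera call.
- manip.hand_in(): hands the job in; it is judged then, once.
The state is a dict: "time": time; "q": joint angles; "qd": joint speeds; "tau": joint torques, N m; "position": TCP position; "ee_rot": TCP orientation; "contact_force": force on the tool from outside, world axes, zero at the start; "ft_torque": the same for the moment, N m; "gripper_width": opening from 0.0 (shut) to 1.0 (fully open); "grasp_force": force on a finger pad.
Only numpy, scipy, OpenCV 4.12 (cv2) and the standard library are available. Lean on these libraries where they do the work, as an engineer would, in place of code of your own. Each camera call takes 0.05 s, during which the arm holds its last target. There are 200 camera calls.

TASK

Set up the white reference reading with the reflectance probe: lay the blue-framed white tile, white face up, into the recess of the alloy reference block and press it down flush. Then draw the probe out of its slanted stand, turn it upright with its nose pointing straight down, and finish still holding it in mid-air with the nose over the middle of the tile, about 50 mm above it, touching neither tile nor block with the probe. Leave the calibration block, the mouse, the skin sensor and the blue-capped vial where they are.

Things in the scene. Friction and masses are not known exactly. Their poses are not given: they have to be found in the camera images.
- tile: White reference tile: white face in a blue metal frame, 40 (its x) x 56 (its y) x 14 mm (z), 80 g, lying on the worktop white face up. Origin: centre of its underside; z goes up through the white face. Grasp it across the 40 mm. The face is hard and may be pressed on. It fits the recess either way round (half a turn makes no difference).
- ref_block: Reference block: alloy, 100 (x) x 110 (y) x 26 mm (z), fixed to the worktop, with a rectangular recess in the middle of its top, 42.5 (x) x 58.5 (y) mm, 14 mm deep, mouth chamfered 1.5 mm, for the tile: seated, the tile's top is level with the block's top. Origin: centre of the underside.
- recess (a point): Centre of the recess's mouth, level with the block's top; axes as the block. A bent leaf spring bulges up to 3 mm out of the recess's +y end wall (most at 9 mm depth, sloping back above); it yields under 1 to 2 N and pinches the tile lengthwise against the other end, so the tile can stay part-way down until pressed with a few newtons.
- stand: Probe stand: dark steel foot 110 (x) x 84 (y) x 12 mm, fixed to the worktop, that carries a grey tube, 30 mm outside, 22 mm bore, 62 mm long, leaning 45 degrees, its open mouth up and towards the stand's -x. Origin: centre of the foot's underside. Stand and block trade sides; a tall computer case (fixed) stands close behind the left-hand place, to its left: keep the wrist clear.
- stand_mouth (a point): Centre of the open mouth of the stand's tube, about 74 mm above the worktop. The probe comes out along the tube's axis, (-0.707, 0, 0.707) in the stand's frame.
- probe: Hand-held probe, 148 mm long, 130 g. Origin: tip of the nose; z runs from the nose up the handle. From the tip: round black nose 19 mm thick, 52 mm long, sitting in the stand's tube; alloy collar 35 mm wide, 6 mm, resting on the tube's mouth; white handle 90 mm long, 30 (x) x 26 mm (y), blue flats to grip across the 26 mm. In the stand it leans about 45 degrees (loose fit: up to 50), its y level.
- probe_grip (a point): Good place to grip the probe: on its axis, 108 mm from the nose tip, 40 mm below the end of the handle; axes as the probe. Close the fingers along its y.
- cal_block: Bystander: black block 40 x 62 x 26 mm. Origin: centre of its underside.
- mouse: Bystander: black computer mouse, 123 x 62 x 37 mm. Origin: centre of its underside.
- skin_sensor: Bystander: small pale sensor disc with a short tail, 55 x 14 x 9 mm. Origin: centre of its underside.
- vial_c: Bystander: glass vial with a blue cap, 22 mm diameter, 50 mm high. Origin: centre of its underside.
Things that resemble listed ones, but are neither listed nor needed, are in the scene too. Several things look just like the tile: the one meant starts farthest to the robot's right.

How it is judged:
On the way, in this order (a step that is already met when the one before it is completed fails the run):
1. the tile lies flush in the recess, let go (z of tile in the frame of recess below -0.0122 m and horizontal distance between tile and recess below 0.003 m and angle between tile's own z axis and vertical below 0.06 rad and contact force between tile and the fingers below 0.5 N), for 0.2 s.
2. the probe is drawn out of the stand (distance between probe and stand_mouth above 0.06 m and contact force between probe and stand below 0.1 N and contact force between probe and the fingers above 1 N), for 0.1 s.
At the end, for the whole second after the job is handed in: Tile white face up in the recess, flush within 1.8 mm, centred within 3 mm, tilt under 0.06 rad. Probe held still in the fingers (under 20 mm/s), touching nothing else, upright nose down within 0.12 rad, tip within 10 mm of the recess axis and 35 to 65 mm above the block top (z of tile in the frame of recess below -0.0122 m and horizontal distance between tile and recess below 0.003 m and angle between tile's own z axis and vertical below 0.06 rad and angle between probe's own z axis and vertical below 0.12 rad and horizontal distance between probe and recess below 0.01 m and z of probe in the frame of recess between 0.035 and 0.065 m and contact force between probe and the fingers above 1 N and contact force between probe and ref_block below 0.1 N and contact force between probe and tile below 0.1 N and linear speed of probe below 0.02 m/s); the arm keeps its last pose, push and grip.
It fails at once if the probe strikes the tile or the reference block (contact force between probe and tile above 1 N or contact force between probe and ref_block above 1 N).
It fails at once if a bystander is shifted by more than 30 mm (distance of any of cal_block, mouse, skin_sensor, vial_c from where it was at the start of the episode above 0.03 m).
It also fails if it takes over 72 s, if anything falls off the work surface, if the arm or the gripper's body presses on something with over 40 N, if the wrist force passes 120 N, or if a joint passes its speed limit or range.

## Working session

There is one attempt and no reset: what is moved stays moved. The work goes in short steps, Python scripts to look and compute and a tool call to move; the robot and the scene stay as the last step left them, time stands still between calls to the robot, and variables do not carry over. Pictures are saved under pics/ and viewed, at most 10 in all, crops included, and the job is handed in when it is done.

Besides the shell and the picture viewer there is one more tool, called after "Emit:" in YAML: its name, and indented under it one key for each argument. drive_tool: Moves the arm, as the interface text tells. Its arguments: {"type":"object","properties":{"steps":{"type":"array"},"jaw":{"type":"number"},"force":{"type":"number"}},"required":["steps"]}

```bash
mkdir -p pics; ls
python3 - <<'E'
from plant import manip, camera, camera_info
import cv2, numpy as np
s=manip.get_state(); print(s)
for n in ("scene","top"):
    im=camera(n); cv2.imwrite(f"pics/{n}0.png",im[...,::-1]); 
    print(n,camera_info(n))
print(camera_info("wrist"))
a=cv2.imread("pics/scene0.png");b=cv2.imread("pics/top0.png")
E
```

```text
pics
{'time': 0.0, 'q': array([ 1.42520721,  0.50188336, -0.42676994,  1.55143899,  0.2207663 ,
        1.13827116, -0.21028675]), 'qd': array([ 0.00123606, -0.00035112, -0.002077  ,  0.00033343,  0.00011285,
       -0.00061707,  0.00083864]), 'tau': array([-1.19539536e-05, -5.69521773e+01, -5.81632957e+00, -2.80938399e+01,
        1.06621100e-02,  1.18478105e-02,  3.96555620e-06]), 'position': array([ 0.25806185, -0.59583155,  0.23023976]), 'ee_rot': array([ 9.79180225e-01,  2.02990471e-01, -1.47804935e-04, -9.65889601e-04]), 'contact_force': array([ 0.6426439 , -0.73481046,  0.22740595]), 'ft_torque': array([-0.0046699 ,  0.00383253,  0.02140763]), 'grasp_force': 0.0, 'gripper_width': 1.0005001313085546}
scene {'K': array([[414.50387511,   0.        , 253.70007136],
       [  0.        , 414.50387511, 188.95009421],
       [  0.        ,   0.        ,   1.        ]]), 'k1': -0.09659576003840145, 'R': array([[-0.54821446, -0.83600724, -0.0235116 ],
       [-0.39762404,  0.28526925, -0.87207602],
       [ 0.735769  , -0.46873591, -0.4888053 ]]), 't': array([0.25825843, 0.288002  , 0.
[... 252 characters left out ...]
1531],
       [-0.9981883 ,  0.00156564, -0.06014701],
       [ 0.06015195,  0.00332716, -0.99818369]]), 't': array([-0.02837809,  0.51759122,  1.28708434])}
{'K': array([[287.58621775,   0.        , 255.07346407],
       [  0.        , 287.58621775, 189.41644853],
       [  0.        ,   0.        ,   1.        ]]), 'k1': -0.03648194884995625, 'hand_eye': array([[-1.99413051e-04, -9.46373158e-01, -3.23075541e-01,
         8.39592766e-02],
       [ 9.99999763e-01, -4.01436022e-04,  5.58678232e-04,
        -1.99457647e-05],
       [-6.58412243e-04, -3.23075353e-01,  9.46373015e-01,
        -1.42315828e-01],
       [ 0.00000000e+00,  0.00000000e+00,  0.00000000e+00,
         1.00000000e+00]])}
```

View pics/top0.png

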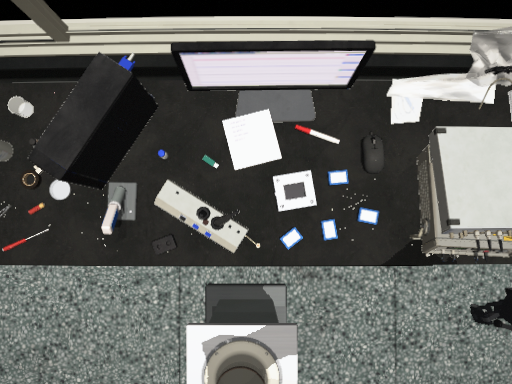

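View pics/scene0.png

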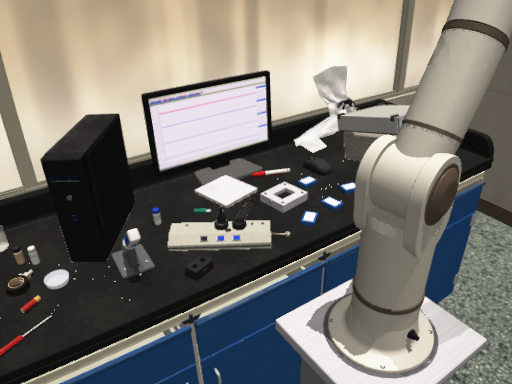

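The top picture shows four tile look-alikes at (338,177), (368,216), (329,230) and (291,238). Image right is the robot's right, so (368,216) should be the one meant. The block is at (295,190), the stand with the probe at (118,207), the mouse at (373,153) and the case at upper left. I'll measure them and confirm the tile in an enlarged crop.

```bash
cat > h.py <<'E'
import numpy as np, cv2
from scipy.spatial.transform import Rotation as Ro
from plant import manip, camera, camera_info
def cam(name):
    "K,k1,R(cam->world),centre"
    i=camera_info(name)
    if name=="wrist":
        s=manip.get_state(); T=np.eye(4); T[:3,:3]=Ro.from_quat(s["ee_rot"]).as_matrix(); T[:3,3]=s["position"]
        T=T@i["hand_eye"]; return i["K"],i["k1"],T[:3,:3],T[:3,3]
    return i["K"],i["k1"],i["R"].T,-i["R"].T@i["t"]
def rays(c,uv):
    K,k,R,o=c; p=cv2.undistortPoints(np.float64(uv).reshape(-1,1,2),K,np.array([k,0,0,0.]))[:,0]
    d=np.c_[p,np.ones(len(p))]@R.T; return o,d/np.linalg.norm(d,axis=1)[:,None]
def plane(c,uv,z):
    o,d=rays(c,uv); return o+d*((z-o[2])/d[:,2])[:,None]
def proj(c,X):
    K,k,R,o=c; rv=cv2.Rodrigues(R.T)[0]
    return cv2.projectPoints(np.float64(X).reshape(-1,1,3),rv,-R.T@o,K,np.array([k,0,0,0.]))[0][:,0]
def rect(c,cnt,z):
    "min-area rectangle of contour on plane z: centre, (long,short), yaw of the long axis (mod pi)"
    P=plane(c,cnt.reshape(-1,2),z)[:,:2]
    ctr,(w,h),a=cv2.minAreaRect(np.float32(P*1000)); 
    if w<h: w,h,a=h,w,a+90
    return np.array(ctr)/1000,(w,h),(a+90)%180-90
def blobs(m,amin):
    cs=cv2.findContours(m.astype(np.uint8),cv2.RETR_EXTERNAL,cv2.CHAIN_APPROX_NONE)[0]
    return [x for x in cs if cv2.contourArea(x)>amin]
E
python3 - <<'E'
from h import *
c=cam("top"); im=cv2.imread("pics/top0.png"); hsv=cv2.cvtColor(im,cv2.COLOR_BGR2HSV)
m=(hsv[...,0]>95)&(hsv[...,0]<125)&(hsv[...,1]>90)&(hsv[...,2]>60)
for x in blobs(m,80):
    print("blue",cv2.boundingRect(x),rect(c,x,.014))
roi=np.zeros(m.shape,bool); roi[160:220,262:325]=1
for x in blobs((im.min(2)>90)&roi,200):
    print("block",cv2.boundingRect(x),rect(c,x,.026))
roi[:]=0; roi[178:205,278:308]=1
for x in blobs((im.max(2)<90)&roi,60): print("recess",cv2.boundingRect(x),rect(c,x,.026))
A=cv2.resize(im[135:250,265:395],None,fx=5,fy=5,interpolation=cv2.INTER_CUBIC)
cv2.imwrite("pics/tiles.png",A)
s=cv2.imread("pics/scene0.png")
B=np.hstack([cv2.resize(im[165:260,80:175],(400,400),interpolation=2),cv2.resize(s[210:300,95:185],(400,400),interpolation=2)]); cv2.imwrite("pics/stand.png",B)
E
```

```text
blue (279, 227, 24, 23) (array([ 0.39796735, -0.14183943]), (58.08433151245117, 42.029232025146484), -52.380149841308594)
blue (320, 219, 18, 22) (array([ 0.42232034, -0.25042848]), (58.34139633178711, 42.61919403076172), 8.98526668548584)
blue (357, 207, 23, 18) (array([ 0.46136142, -0.3642229 ]), (59.235939025878906, 42.42621612548828), 78.60472869873047)
blue (327, 169, 22, 17) (array([ 0.5728114 , -0.27787973]), (58.81191635131836, 42.501468658447266), -84.82478380203247)
blue (118, 55, 18, 16) (array([0.91468231, 0.33978107]), (44.17839431762695, 35.778358459472656), 57.58638381958008)
block (273, 170, 44, 42) (array([ 0.53367053, -0.15011533]), (114.55077362060547, 103.85794067382812), -80.65488815307617)
```

View pics/tiles.png

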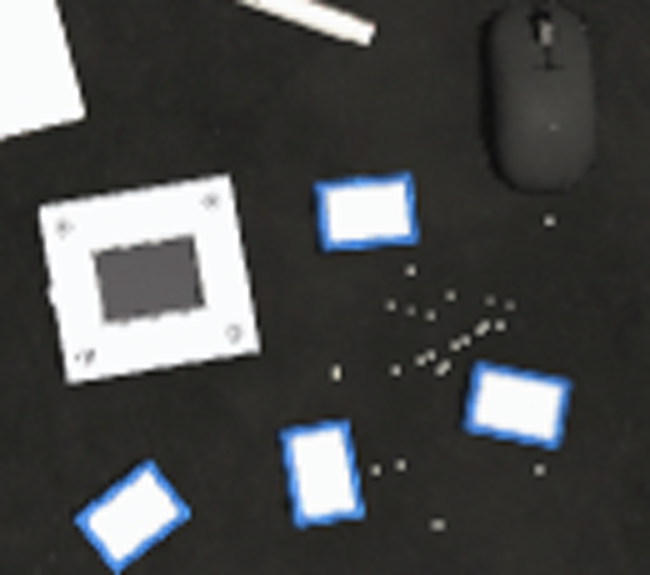

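View pics/stand.png

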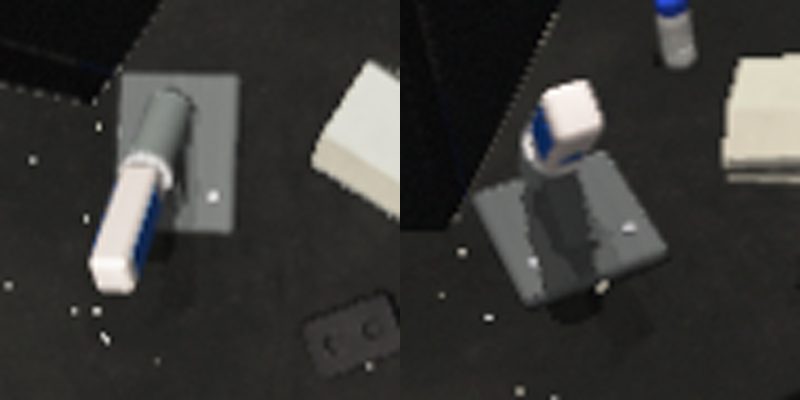

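The crop confirms it: all four are identical white-faced tiles. The one at crop (517,405), i.e. pixel (368,216), has the lowest y (-0.364 m) and so is farthest to the robot's right. That is the target, white face up. In the stand crop, the probe's white end is at about top px (107,232) and it leans towards the robot. Next I'll write a small planner that gives row numbers and go above the tile.

```bash
cat >> h.py <<'E'
def down(yaw_y,tilt=0):
    "tool pointing down, tool y at world yaw (deg); tilt about tool y (deg)"
    a=np.radians(yaw_y); y=np.array([np.cos(a),np.sin(a),0]); z=np.array([0,0,-1.]); x=np.cross(y,z)
    return Ro.from_matrix(np.c_[x,y,z])*Ro.from_euler("y",tilt,degrees=True)
def plan(p,R,n=None):
    "print rows (in units) from the present pose to position p, rotation R"
    s=manip.get_state(); R0=Ro.from_quat(s["ee_rot"]); p0=s["position"]; p=np.array(p)
    rv=(R0.inv()*R).as_rotvec(); d=p-p0
    m=max(np.abs(R0.inv().apply(d)).max()/.025,np.linalg.norm(d)/.034,np.degrees(np.linalg.norm(rv))/8.5)
    n=n or int(np.ceil(m+.01))
    print("t",round(s["time"],2),"n",n,"dpos",d.round(4),"rotdeg",np.degrees(rv).round(2),"jaw",round(s["gripper_width"],3))
    for i in range(n):
        Ri=R0*Ro.from_rotvec(rv*i/n); print("[%s],"%",".join("%.3f"%v for v in [*(Ri.inv().apply(d/n)/.025),*(rv/n/np.pi)]))
E
python3 -c "
from h import *
plan([.461,-.364,.13],down(-11.4),13)"
```

```text
t 0.1 n 13 dpos [ 0.2029  0.2319 -0.1004] rotdeg [-9.000e-02 -5.000e-02 -5.517e+01] jaw 0.999
[0.857,-0.406,0.310,-0.000,-0.000,-0.024],
[0.884,-0.341,0.309,-0.000,-0.000,-0.024],
[0.907,-0.275,0.309,-0.000,-0.000,-0.024],
[0.925,-0.207,0.309,-0.000,-0.000,-0.024],
[0.938,-0.138,0.309,-0.000,-0.000,-0.024],
[0.945,-0.069,0.309,-0.000,-0.000,-0.024],
[0.948,0.002,0.309,-0.000,-0.000,-0.024],
[0.945,0.072,0.309,-0.000,-0.000,-0.024],
[0.937,0.141,0.309,-0.000,-0.000,-0.024],
[0.924,0.210,0.309,-0.000,-0.000,-0.024],
[0.906,0.278,0.309,-0.000,-0.000,-0.024],
[0.883,0.344,0.309,-0.000,-0.000,-0.024],
[0.855,0.409,0.309,-0.000,-0.000,-0.024],
```

Emit:
drive_tool:
  steps:
    - [[0.86,-0.41,0.31,0,0,-0.024],[0.88,-0.34,0.31,0,0,-0.024],[0.91,-0.27,0.31,0,0,-0.024],[0.92,-0.21,0.31,0,0,-0.024],[0.94,-0.14,0.31,0,0,-0.024],[0.95,-0.07,0.31,0,0,-0.024],[0.95,0,0.31,0,0,-0.024],[0.95,0.07,0.31,0,0,-0.024]]
  jaw: -1

```text
time: 0.9
position: [0.384, -0.4513, 0.1687]
ee_rot: [0.873, 0.487, 0.0, 0.0]
contact_force: [-0.4, -0.0, 0.1]
gripper_width: 0.997
grasp_force: 0.0
```

Emit:
drive_tool:
  steps:
    - [[0.94,0.14,0.31,0,0,-0.024],[0.92,0.21,0.31,0,0,-0.024],[0.9,0.28,0.31,0,0,-0.024],[0.88,0.34,0.31,0,0,-0.024],[0.86,0.41,0.31,0,0,-0.024],[0,0,0,0,0,0],[0,0,0,0,0,0]]

```text
time: 1.6
position: [0.46, -0.3619, 0.1302]
ee_rot: [0.768, 0.641, -0.0, -0.0]
contact_force: [0.7, -0.3, 0.8]
gripper_width: 0.998
grasp_force: 0.0
```

```bash
cat > tile.py <<'E'
from h import *
def tile(im,c,z,near,amin=300):
    hsv=cv2.cvtColor(im,cv2.COLOR_BGR2HSV)
    m=(hsv[...,0]>95)&(hsv[...,0]<125)&(hsv[...,1]>90)&(hsv[...,2]>50)
    r=[(*rect(c,x,z),cv2.boundingRect(x)) for x in blobs(m,amin)]
    return sorted(r,key=lambda q:np.hypot(*(q[0]-near)))[:2]
E
python3 - <<'E'
from tile import *
c=cam("wrist"); im=camera("wrist")[...,::-1].copy(); cv2.imwrite("pics/w1.png",im)
for r in tile(im,c,.014,[.461,-.364]): print(r)
s=manip.get_state(); print(s["time"],s["position"],s["q"],s["contact_force"])
E
```

```text
(array([ 0.4624599, -0.3633223]), (58.27989196777344, 40.21213912963867), 78.47832489013672, (236, 155, 44, 60))
(array([ 0.42389658, -0.25153143]), (56.8508415222168, 40.437625885009766), 8.992456436157227, (149, 32, 80, 71))
1.65 [ 0.45935876 -0.36314953  0.13033698] [ 1.12980818  0.56289902 -0.66973085  1.79587722  0.42607874  0.93196611
  0.09377315] [-0.33088692 -1.10191113  1.22340488]
```

Close up, the tile's frame (wrist px 236–280 × 155–215) is at (0.4625, -0.3633) with yaw 78.5°, agreeing with the top view. I'll descend with the fingertips at about mid-height of the tile, so its lower half stays free for the recess.

```bash
python3 -c "
from h import *
plan([.4625,-.3633,.0055],down(-11.5),6)"
```

```text
t 1.65 n 6 dpos [ 0.0031 -0.0002 -0.1248] rotdeg [-0.02  0.03  1.1 ] jaw 1.001
[0.003,0.021,0.832,-0.000,0.000,0.001],
[0.003,0.021,0.832,-0.000,0.000,0.001],
[0.003,0.021,0.832,-0.000,0.000,0.001],
[0.003,0.021,0.832,-0.000,0.000,0.001],
[0.003,0.021,0.832,-0.000,0.000,0.001],
[0.003,0.021,0.832,-0.000,0.000,0.001],
```

Emit:
drive_tool:
  steps:
    - [[0,0.015,0.83,0,0,0.001],[0,0.015,0.83,0,0,0.001],[0,0.015,0.83,0,0,0.001],[0,0.015,0.83,0,0,0.001],[0,0.015,0.83,0,0,0.001],[0,0.015,0.83,0,0,0.001],[0,0,0,0,0,0],[0,0,0,0,0,0]]

```text
time: 2.45
position: [0.4611, -0.3642, 0.0063]
ee_rot: [0.775, 0.632, -0.0, -0.0]
contact_force: [-0.4, 0.5, 0.0]
gripper_width: 1.002
grasp_force: 0.0
```

Emit:
drive_tool:
  steps:
    - [[0,0,0,0,0,0],[0,0,0,0,0,0],[0,0,0,0,0,0],[0,0,0,0,0,0],[0,0,0,0,0,0],[0,0,0,0,0,0],[0,0,0,0,0,0],[0,0,0,0,0,0]]
  jaw: 1
  force: 40

```text
time: 3.25
position: [0.4622, -0.3639, 0.0073]
ee_rot: [0.774, 0.633, -0.0, 0.001]
contact_force: [-1.5, 0.2, 4.5]
gripper_width: 0.448
grasp_force: 40.0
```

Emit:
drive_tool:
  steps:
    - [[0,0,-0.8,0,0,0],[0,0,-0.8,0,0,0],[0,0,-0.8,0,0,0],[0,0,-0.8,0,0,0],[0,0,0,0,0,0]]

```text
time: 3.75
position: [0.4636, -0.3644, 0.0891]
ee_rot: [0.774, 0.633, 0.0, 0.003]
contact_force: [0.5, 1.1, -0.4]
gripper_width: 0.451
grasp_force: 40.8
```

Grasped at 0.45 opening, about 38–40 mm, with 40 N. Next I'll go beside the block so the recess lies under the wrist camera.

```bash
python3 -c "
from h import *
plan([.548,-.239,.11],down(9.35))"
```

```text
t 3.75 n 6 dpos [0.0844 0.1254 0.0209] rotdeg [  0.24   0.2  -20.84] jaw 0.451
[0.931,0.386,-0.140,0.000,0.000,-0.019],
[0.906,0.441,-0.140,0.000,0.000,-0.019],
[0.878,0.495,-0.140,0.000,0.000,-0.019],
[0.846,0.548,-0.139,0.000,0.000,-0.019],
[0.812,0.598,-0.139,0.000,0.000,-0.019],
[0.774,0.646,-0.139,0.000,0.000,-0.019],
```

Emit:
drive_tool:
  steps:
    - [[0.93,0.39,-0.14,0,0,-0.0193],[0.91,0.44,-0.14,0,0,-0.0193],[0.88,0.5,-0.14,0,0,-0.0193],[0.85,0.55,-0.14,0,0,-0.0193],[0.81,0.6,-0.14,0,0,-0.0193],[0.77,0.65,-0.14,0,0,-0.0193],[0,0,0,0,0,0],[0,0,0,0,0,0]]

```text
time: 4.55
position: [0.5472, -0.2351, 0.1066]
ee_rot: [0.645, 0.764, 0.0, -0.001]
contact_force: [-0.6, -0.3, -0.9]
gripper_width: 0.452
grasp_force: 40.8
```

Run:
```python
from h import *
c=cam("wrist"); im=camera("wrist")[...,::-1].copy(); cv2.imwrite("pics/w2.png",im)
print([manip.get_state()[k] for k in("time","position")])
m=im.min(2)>110
cs,h=cv2.findContours(m.astype(np.uint8),cv2.RETR_CCOMP,cv2.CHAIN_APPROX_NONE)
for x,hh in zip(cs,h[0]):
    if cv2.contourArea(x)>800: print(hh[3],cv2.boundingRect(x),rect(c,x,.026))
```

```text
[4.6, array([ 0.54640545, -0.23663996,  0.10636481])]
-1 (229, 219, 53, 72) (array([ 0.55634644, -0.28993472]), (72.81294250488281, 47.054874420166016), -80.40363502502441)
-1 (375, 180, 73, 83) (array([ 0.6822251 , -0.23596098]), (85.35912322998047, 15.355107307434082), 70.0135498046875)
-1 (83, 171, 57, 34) (array([ 0.42905994, -0.2462762 ]), (44.09430694580078, 28.81208610534668), 9.440629959106445)
-1 (49, 9, 65, 76) (array([ 0.40616751, -0.14264912]), (43.33147048950195, 28.01939582824707), -52.70942687988281)
-1 (183, 3, 148, 161) (array([ 0.53389862, -0.15040044]), (111.0490951538086, 101.15438842773438), -81.3224401473999)
342 (225, 48, 64, 86) (array([ 0.53511188, -0.15286652]), (59.83448028564453, 46.329612731933594), -80.38791084289551)
-1 (386, 0, 126, 68) (array([ 0.66424786, -0.08738286]), (94.05242156982422, 43.47932815551758), 14.283923149108887)
```

View pics/w2.png

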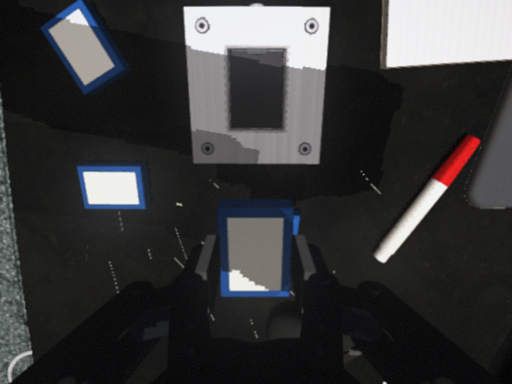

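The wrist picture shows the block at px (183–331, 3–164), with its recess at (225–289, 48–134). The held tile is at (218–293, 201–297), and a small screw head shows at the block's far edge at (257,4). I'll average a few measurements of block, recess and held tile in the same view.

Run:
```python
from h import *
A=[];B=[];T=[];P=[]
for i in range(5):
    c=cam("wrist"); im=camera("wrist")[...,::-1].copy(); s=manip.get_state(); P.append(s["position"])
    for thr in (90,):
        m=(im.min(2)>thr).astype(np.uint8); m[190:]=0
        cs,h=cv2.findContours(m,cv2.RETR_CCOMP,cv2.CHAIN_APPROX_NONE)
        for x,hh in zip(cs,h[0]):
            b=cv2.boundingRect(x)
            if cv2.contourArea(x)<2000 or not 170<b[0]<240 : continue
            r=rect(c,x,.026); (A if hh[3]<0 else B).append([*r[0],*r[1],r[2]])
    m=((im.min(2)>85)&(im.max(2).astype(int)-im.min(2)<60)).astype(np.uint8); m[:195]=0;m[:,:210]=0;m[:,300:]=0
    x=max(blobs(m,500),key=cv2.contourArea); r=rect(c,x,.1145)
    R=Ro.from_quat(s["ee_rot"]); 
    d=R.inv().apply(np.r_[r[0]-s["position"][:2],0]); T.append([*d[:2],*r[1],r[2]])
for n,v in (("block",A),("hole",B),("tile",T),("tcp",P)): print(n,np.mean(v,0).round(4),np.std(v,0).round(4)) if v else print(n)
print(Ro.from_quat(s["ee_rot"]).as_matrix().round(4))
```

```text
block [  0.5344  -0.151  110.4348 101.2359 -80.6534] [1.000e-04 3.000e-04 8.107e-01 1.770e-02 4.910e-02]
hole [  0.5348  -0.1523  58.2673  43.9613 -80.81  ] [0.000e+00 1.000e-04 2.990e-01 6.480e-02 1.191e-01]
tile [ 2.00000e-04  6.00000e-04  4.46074e+01  2.92693e+01 -8.06425e+01] [4.000e-04 2.000e-04 2.453e-01 1.012e-01 5.640e-02]
tcp [ 0.5459 -0.2384  0.1065] [0.0001 0.0004 0.0002]
[[-1.61e-01  9.87e-01 -6.00e-04]
 [ 9.87e-01  1.61e-01 -2.00e-04]
 [-1.00e-04 -7.00e-04 -1.00e+00]]
```

```bash
python3 -c "
from h import *
plan([.534,-.1519,.055],down(9.3))"
```

```text
t 4.85 n 4 dpos [-0.012   0.0868 -0.0518] rotdeg [-0.04  0.01 -0.04] jaw 0.451
[0.876,0.022,0.518,-0.000,0.000,-0.000],
[0.876,0.022,0.518,-0.000,0.000,-0.000],
[0.876,0.022,0.518,-0.000,0.000,-0.000],
[0.876,0.022,0.518,-0.000,0.000,-0.000],
```

Emit:
drive_tool:
  steps:
    - [[0.875,0.02,0.3,0,0,0],[0.875,0.02,0.5,0,0,0],[0.875,0.02,0.6,0,0,0],[0.875,0.02,0.66,0,0,0],[0,0,0,0,0,0],[0,0,0,0,0,0],[0,0,0,0,0,0],[0,0,0,0,0,0]]

```text
time: 5.65
position: [0.535, -0.1529, 0.0562]
ee_rot: [0.648, 0.762, 0.0, 0.001]
contact_force: [0.4, 0.1, -1.0]
gripper_width: 0.446
grasp_force: 40.7
```

Run:
```python
from h import *
P=[]
for i in range(4):
    im=camera("wrist"); P.append(manip.get_state()["position"])
cv2.imwrite("pics/w3.png",im[...,::-1]); print(np.mean(P,0),np.std(P,0),manip.get_state()["contact_force"])
plan([.534,-.1519,.034],down(9.3))
```

```text
[ 0.53472124 -0.15226698  0.05600806] [0.00012413 0.00027754 0.00010642] [ 0.1821585  -0.38899545 -1.81062667]
t 5.85 n 1 dpos [-0.0006  0.     -0.0219] rotdeg [ 0.03  0.03 -0.01] jaw 0.448
[0.004,-0.022,0.874,0.000,0.000,-0.000],
```

Emit:
drive_tool:
  steps:
    - [[0,-0.02,0.3,0,0,0],[0,0,0.3,0,0,0],[0,0,0.2,0,0,0],[0,0,0.1,0,0,0],[0,0,0.1,0,0,0],[0,0,0,0,0,0],[0,0,0,0,0,0]]

```text
time: 6.55
position: [0.534, -0.1512, 0.0306]
ee_rot: [0.647, 0.762, 0.0, 0.0]
contact_force: [-0.5, -0.1, -0.2]
gripper_width: 0.452
grasp_force: 40.8
```

Emit:
drive_tool:
  steps:
    - [[0,0,0.04,0,0,0],[0,0,0.04,0,0,0],[0,0,0.02,0,0,0],[0,0,0,0,0,0],[0,0,0,0,0,0]]

```text
time: 7.05
position: [0.5339, -0.1513, 0.0281]
ee_rot: [0.647, 0.762, 0.0, 0.0]
contact_force: [0.1, -0.1, -0.6]
gripper_width: 0.45
grasp_force: 40.8
```

There's no force with the tile's underside about 4 mm below the block's top, so it has entered. I'll release, rise, shut the fingers and look.

Emit:
drive_tool:
  steps:
    - [[0,0,0,0,0,0],[0,0,0,0,0,0],[0,0,0,0,0,0],[0,0,0,0,0,0],[0,0,-0.6,0,0,0],[0,0,-0.8,0,0,0],[0,0,-0.8,0,0,0],[0,0,0,0,0,0]]
  jaw: -1

```text
time: 7.85
position: [0.5363, -0.1515, 0.0866]
ee_rot: [0.647, 0.762, 0.001, 0.003]
contact_force: [-0.1, 0.6, -0.7]
gripper_width: 1.006
grasp_force: 0.0
```

Emit:
drive_tool:
  steps:
    - [[0,0,0,0,0,0],[0,0,0,0,0,0],[0,0,0,0,0,0],[0,0,0,0,0,0],[0,0,0,0,0,0],[0,0,0,0,0,0],[0,0,0,0,0,0]]
  jaw: 1

```text
time: 8.55
position: [0.5338, -0.1512, 0.0829]
ee_rot: [0.647, 0.762, 0.0, -0.0]
contact_force: [-0.5, 0.8, 1.0]
gripper_width: -0.0
grasp_force: 0.0
```

Run:
```python
from tile import *
c=cam("wrist"); im=camera("wrist")[...,::-1].copy(); cv2.imwrite("pics/w4.png",im)
for z in (.026,.032): print(tile(im,c,z,[.534,-.151])[0])
print([manip.get_state()[k] for k in("time","position","gripper_width")])
cv2.imwrite("pics/w4c.png",cv2.resize(im[90:350,130:380],None,fx=2,fy=2))
```

```text
(array([ 0.53453992, -0.15212978]), (57.9363899230957, 39.82577133178711), -81.01473331451416, (228, 173, 55, 72))
(array([ 0.53413013, -0.14961835]), (56.19182205200195, 38.62653350830078), -81.01477241516113, (228, 173, 55, 72))
[8.6, array([ 0.53385167, -0.15118244,  0.08298864]), 0.0012060209231328708]
```

View pics/w4c.png

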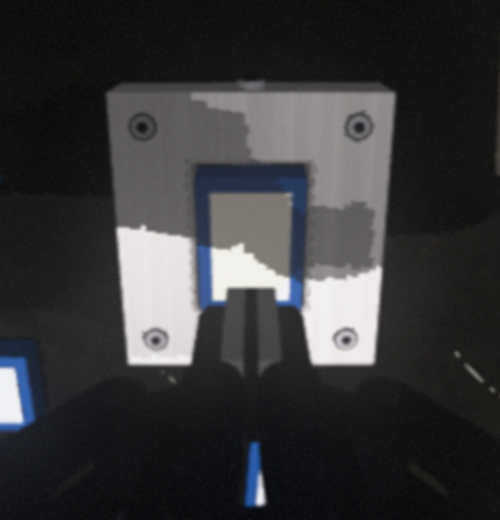

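The tile sits squarely in the recess (crop 195–308 × 163–307), still proud, with its dark side face visible at the far end. Now press at the centre with shut fingers.

Emit:
drive_tool:
  steps:
    - [[0,0,0.8,0,0,0],[0,0,0.7,0,0,0],[0,0,0.2,0,0,0],[0,0,0.12,0,0,0],[0,0,0.12,0,0,0],[0,0,0.12,0,0,0],[0,0,0,0,0,0]]

```text
time: 9.3
position: [0.5341, -0.1513, 0.0317]
ee_rot: [0.647, 0.762, 0.0, 0.0]
contact_force: [0.8, 1.0, -0.9]
gripper_width: -0.005
grasp_force: 0.0
```

Emit:
drive_tool:
  steps:
    - [[0,0,0.08,0,0,0],[0,0,0.08,0,0,0],[0,0,0.08,0,0,0],[0,0,0,0,0,0],[0,0,0,0,0,0]]

```text
time: 9.8
position: [0.5342, -0.1512, 0.0261]
ee_rot: [0.647, 0.762, -0.0, 0.0]
contact_force: [-1.5, 0.2, 5.7]
gripper_width: 0.001
grasp_force: 3.0
```

Emit:
drive_tool:
  steps:
    - [[0,0,0.06,0,0,0],[0,0,0.06,0,0,0],[0,0,0.04,0,0,0],[0,0,0,0,0,0],[0,0,0,0,0,0]]

```text
time: 10.3
position: [0.5343, -0.1513, 0.0259]
ee_rot: [0.647, 0.763, -0.001, 0.001]
contact_force: [-13.5, 2.4, 43.5]
gripper_width: -0.003
grasp_force: 21.6
```

Firm at z = 0.0259, level with the block's top, so the tile has bottomed. I'll back off and check it.

Emit:
drive_tool:
  steps:
    - [[0,0,-0.3,0,0,0],[0,0,-0.8,0,0,0],[-0.5,0,-0.9,0,0,0],[-0.8,0,-0.8,0,0,0],[-0.8,0,0,0,0,0],[0,0,0,0,0,0],[0,0,0,0,0,0],[0,0,0,0,0,0]]

```text
time: 11.1
position: [0.5418, -0.2016, 0.091]
ee_rot: [0.647, 0.763, 0.0, -0.001]
contact_force: [0.7, -0.3, 0.7]
gripper_width: -0.002
grasp_force: 0.0
```

Run:
```python
from tile import *
A=[];B=[]
for i in range(4):
    c=cam("wrist"); im=camera("wrist")[...,::-1].copy()
    r=tile(im,c,.026,[.534,-.151])[0]; A.append([*r[0],*r[1],r[2]])
    hsv=cv2.cvtColor(im,cv2.COLOR_BGR2HSV); m=(im.max(2)>75)
    b=[rect(c,x,.026) for x in blobs(m,3000)]; b=[q for q in b if np.hypot(*(q[0]-[.534,-.151]))<.02]
    if b: B.append([*b[0][0],*b[0][1],b[0][2]])
print(np.mean(A,0),"\n",np.mean(B,0) if B else None, manip.get_state()["position"],manip.get_state()["q"])
u,v=proj(c,[[.534,-.151,.026]])[0].astype(int); print(u,v)
cv2.imwrite("pics/w5.png",cv2.resize(im[max(0,v-90):v+90,u-110:u+110],None,fx=3,fy=3))
```

```text
[  0.53462738  -0.1523897   54.65987873  39.30387974 -80.55800414] 
 [  0.53428197  -0.15081063 113.26395607 100.991045   -80.81294966] [ 0.54222027 -0.2019266   0.09129174] [ 0.86299247  0.63518577 -0.73346805  1.8326201   0.53858756  0.88439334
  0.03773747]
254 138
```

View pics/w5.png

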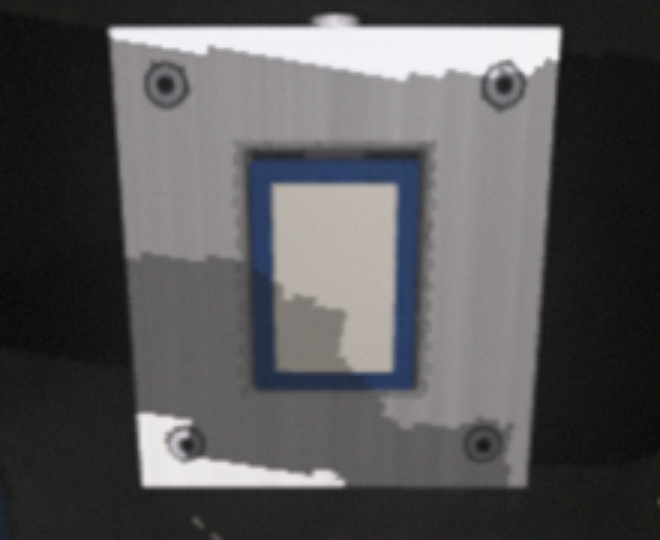

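The tile is flush and aligned, with the thin gap at the far (spring) end at crop (340,152), as the spring pushes it. Now measure the stand and probe from the start pictures.

Run:
```python
from h import *
im=cv2.imread("pics/top0.png"); c=cam("top"); c2=cam("scene"); s=cv2.imread("pics/scene0.png")
print("px foot/tube/bg",im[200,133],im[190,118],im[240,140])
roi=np.zeros(im.shape[:2],np.uint8); roi[170:245,95:145]=1
g=im.astype(int); m=(g.mean(2)>70)&(g.mean(2)<135)&(roi>0)
for x in blobs(m,100): print("foot",cv2.boundingRect(x),rect(c,x,.012))
hsv=cv2.cvtColor(im,cv2.COLOR_BGR2HSV); 
mw=(im.min(2)>140)&(roi>0)
for x in blobs(mw,15): print("white",cv2.boundingRect(x),cv2.minAreaRect(x))
roi2=np.zeros(s.shape[:2],np.uint8); roi2[220:262,115:140]=1
for x in blobs((s.min(2)>140)&(roi2>0),15): print("white sc",cv2.boundingRect(x),cv2.minAreaRect(x))
def tri(a,b):
    o1,d1=rays(c,[a]);o2,d2=rays(c2,[b]); A=np.c_[d1[0],-d2[0]]; t=np.linalg.lstsq(A,o2-o1,rcond=None)[0]
    p=o1+t[0]*d1[0];q=o2+t[1]*d2[0]; return (p+q)/2,np.linalg.norm(p-q)
print("end",tri((106.8,229.6),(134.4,237)))
```

```text
px foot/tube/bg [128 132 130] [136 142 135] [36 39 38]
foot (108, 181, 29, 40) (array([0.50585532, 0.34762769]), (111.13053131103516, 83.49313354492188), -1.535797119140625)
white (101, 200, 20, 34) ((109.99315643310547, 216.68492126464844), (12.640445709228516, 34.761226654052734), 20.556041717529297)
white sc (127, 228, 13, 13) ((133.10000610351562, 234.30003356933594), (11.384199142456055, 10.75174331665039), 71.56504821777344)
end (array([0.42268117, 0.35002287, 0.1285054 ]), np.float64(0.0025069730565706974))
```

Run:
```python
from h import *
c=cam("top"); print("collar",plane(c,[(115.6,204.2)],.08)); print("end",plane(c,[(106.8,229.6)],.135))
print("case corner px on z=0 / .4",plane(c,[(103,187)],0),plane(c,[(103,187)],.4))
plan([.40,.22,.26],down(88.5),18)
```

```text
collar [[0.49210381 0.34360357 0.08      ]]
end [[0.42325413 0.34913124 0.135     ]]
case corner px on z=0 / .4 [[0.54603487 0.40627874 0.        ]] [[0.5135551  0.27259411 0.4       ]]
t 11.3 n 18 dpos [-0.1422  0.4219  0.1687] rotdeg [ 1.000e-02 -5.000e-02 -7.907e+01] jaw 0.0
[0.977,-0.158,-0.374,0.000,-0.000,-0.024],
[0.986,-0.083,-0.374,0.000,-0.000,-0.024],
[0.990,-0.007,-0.374,0.000,-0.000,-0.024],
[0.987,0.069,-0.374,0.000,-0.000,-0.024],
[0.979,0.144,-0.374,0.000,-0.000,-0.024],
[0.965,0.219,-0.374,0.000,-0.000,-0.024],
[0.946,0.292,-0.374,0.000,-0.000,-0.024],
[0.920,0.363,-0.374,0.000,-0.000,-0.024],
[0.890,0.433,-0.375,0.000,-0.000,-0.024],
[0.854,0.500,-0.375,0.000,-0.000,-0.024],
[0.813,0.564,-0.375,0.000,-0.000,-0.024],
[0.768,0.624,-0.375,0.000,-0.000,-0.024],
[0.718,0.681,-0.375,0.000,-0.000,-0.024],
[0.663,0.734,-0.375,0.000,-0.000,-0.024],
[0.605,0.783,-0.375,0.000,-0.000,-0.024],
[0.543,0.827,-0.375,0.000,-0.000,-0.024],
[0.478,0.866,-0.375,0.000,-0.000,-0.024],
[0.411,0.900,-0.375,0.000,-0.000,-0.024],
```

Emit:
drive_tool:
  steps:
    - [[0.3,0,-1,0,0,-0.0244],[0.9,-0.1,-0.8,0,0,-0.0244],[1,0,-0.6,0,0,-0.0244],[1,0.07,-0.6,0,0,-0.0244],[1,0.14,-0.5,0,0,-0.0244],[1,0.22,-0.5,0,0,-0.0244],[1,0.29,-0.4,0,0,-0.0244],[0.95,0.36,-0.4,0,0,-0.0244]]
  jaw: -1

```text
time: 12.1
position: [0.4834, -0.0288, 0.212]
ee_rot: [0.385, 0.923, -0.0, 0.0]
contact_force: [0.1, -0.6, -0.3]
gripper_width: 1.001
grasp_force: 0.0
```

Emit:
drive_tool:
  steps:
    - [[0.89,0.43,-0.4,0,0,-0.0244],[0.85,0.5,-0.4,0,0,-0.0244],[0.81,0.56,-0.3,0,0,-0.0244],[0.77,0.62,-0.3,0,0,-0.0244],[0.72,0.68,-0.3,0,0,-0.0244],[0.66,0.73,-0.3,0,0,-0.0244],[0.6,0.78,0,0,0,-0.0244],[0.54,0.83,0,0,0,-0.0244]]

```text
time: 12.9
position: [0.4206, 0.1579, 0.2618]
ee_rot: [0.089, 0.996, -0.0, 0.0]
contact_force: [-0.3, 0.3, 0.7]
gripper_width: 0.996
grasp_force: 0.0
```

Run:
```python
from h import *
s=manip.get_state(); print(s["q"].round(3),s["position"])
plan([.37,.32,.24],down(88.5,-30))
```

```text
[ 0.769  0.307 -1.365  1.977  0.336  1.122  0.656] [0.42063139 0.1579459  0.26175418]
t 12.9 n 7 dpos [-0.0506  0.1621 -0.0218] rotdeg [ -2.31 -29.89  -8.46] jaw 0.996
[0.448,0.860,0.123,-0.002,-0.024,-0.007],
[0.438,0.869,0.095,-0.002,-0.024,-0.007],
[0.426,0.878,0.068,-0.002,-0.024,-0.007],
[0.411,0.886,0.042,-0.002,-0.024,-0.007],
[0.395,0.895,0.017,-0.002,-0.024,-0.007],
[0.376,0.903,-0.007,-0.002,-0.024,-0.007],
[0.356,0.911,-0.029,-0.002,-0.024,-0.007],
```

q3 is approaching its limit, so I'll advance in smaller steps and watch the joints.

Emit:
drive_tool:
  steps:
    - [[0.45,0.86,0.12,0,-0.024,-0.007],[0.44,0.87,0.1,0,-0.024,-0.007],[0.43,0.88,0.07,0,-0.024,-0.007]]

```text
time: 13.2
position: [0.3988, 0.2279, 0.2517]
ee_rot: [0.056, 0.992, -0.01, 0.114]
contact_force: [0.3, -0.1, 0.3]
gripper_width: 1.005
grasp_force: 0.0
```

Run:
```python
from h import *
s=manip.get_state(); print(s["q"].round(3),s["position"])
plan([.37,.32,.24],down(88.5,-30))
```

```text
[ 0.659  0.127 -1.423  2.105  0.39   0.909  0.48 ] [0.39884997 0.22789051 0.25170579]
t 13.2 n 4 dpos [-0.0288  0.0921 -0.0117] rotdeg [ -2.22 -16.89  -4.54] jaw 1.005
[0.406,0.883,0.019,-0.003,-0.023,-0.006],
[0.389,0.891,-0.001,-0.003,-0.023,-0.006],
[0.371,0.899,-0.021,-0.003,-0.023,-0.006],
[0.351,0.906,-0.039,-0.003,-0.023,-0.006],
```

Emit:
drive_tool:
  steps:
    - [[0.4,0.88,0.02,0,-0.024,-0.006],[0.39,0.89,0,0,-0.024,-0.006],[0.37,0.9,0,0,-0.024,-0.006],[0.35,0.9,0,0,-0.024,-0.006]]

```text
time: 13.6
position: [0.3721, 0.3192, 0.2383]
ee_rot: [0.017, 0.965, -0.022, 0.262]
contact_force: [0.7, -1.3, -0.2]
gripper_width: 0.998
grasp_force: 0.0
```

Run:
```python
from h import *
s=manip.get_state(); print(s["q"].round(3),s["position"])
plan([.37,.345,.185],down(88.5,-45))
c=cam("wrist"); im=camera("wrist")[...,::-1]; cv2.imwrite("pics/w6.png",im)
```

```text
[ 0.047  0.208 -1.258  2.19   0.918  0.958 -0.235] [0.37207197 0.31919039 0.23830075]
t 13.6 n 2 dpos [-0.0021  0.0258 -0.0533] rotdeg [ -2.22 -14.56   0.34] jaw 0.998
[0.587,0.550,0.870,-0.006,-0.040,0.001],
[0.695,0.532,0.799,-0.006,-0.040,0.001],
```

View pics/w6.png

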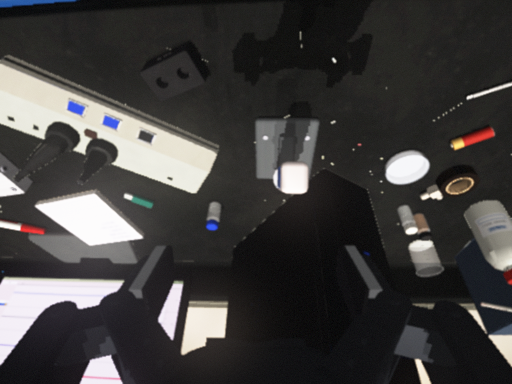

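The wrist picture (robot side is up) shows the white handle end at px (293,178) and the foot at (257–318, 119–178), with the case behind it. I'll get the end position from this ray plus a second one after moving in.

```bash
cat > end.py <<'E'
from h import *
import json,sys
def endpx(im,near):
    m=(im.min(2)>120).astype(np.uint8)
    n,l,st,ce=cv2.connectedComponentsWithStats(m)
    k=min(range(1,n),key=lambda i:np.hypot(*(ce[i]-near))+1e4*(st[i,4]<80)); return ce[k],st[k]
def tri(rs):
    A=sum(np.eye(3)-np.outer(d,d) for o,d in rs); b=sum((np.eye(3)-np.outer(d,d))@o for o,d in rs)
    p=np.linalg.solve(A,b); return p,[round(np.linalg.norm((np.eye(3)-np.outer(d,d))@(p-o)),4) for o,d in rs]
def shot(near,save):
    c=cam("wrist"); im=camera("wrist")[...,::-1].copy(); cv2.imwrite(save,im)
    ce,st=endpx(im,near); o,d=rays(c,[ce]); print(ce,st); return o,d[0]
E
python3 - <<'E'
from end import *
c=cam("wrist"); im=cv2.imread("pics/w6.png"); ce,st=endpx(im,(293,178)); print(ce,st)
o,d=rays(c,[ce]); r1=(o,d[0]); json.dump([list(o),list(d[0])],open("r1.json","w"))
ot,dt=rays(cam("top"),[(106.8,229.6)]); os,ds=rays(cam("scene"),[(134.4,237)])
print(tri([r1,(ot,dt[0])])); print(tri([r1,(ot,dt[0]),(os,ds[0])]))
for z in (.125,.135,.145): print(plane(c,[ce],z))
for p in ((257,119),(318,121)): print("foot near corners",plane(c,[p],.012))
E
```

```text
[284.40513337 162.0140916 ] [ 258  123   58   71 1987]
(array([0.42225684, 0.35400652, 0.11061369]), [np.float64(0.003), np.float64(0.003)])
(array([0.42023578, 0.35076337, 0.12264368]), [np.float64(0.008), np.float64(0.0036), np.float64(0.006)])
[[0.40690971 0.35000729 0.125     ]]
[[0.39730163 0.34918345 0.135     ]]
[[0.38769356 0.34835962 0.145     ]]
foot near corners [[0.43998103 0.32097887 0.012     ]]
foot near corners [[0.44333599 0.39846016 0.012     ]]
```

Emit:
drive_tool:
  steps:
    - [[0.39,0.37,0.58,0,-0.027,0],[0.42,0.36,0.56,0,-0.027,0],[0.45,0.35,0.53,0,-0.027,0],[0,0,0,0,0,0],[0,0,0,0,0,0]]

```text
time: 14.15
position: [0.3703, 0.343, 0.1837]
ee_rot: [0.013, 0.926, -0.026, 0.377]
contact_force: [1.1, 0.1, -0.7]
gripper_width: 0.996
grasp_force: 0.0
```

Run:
```python
from end import *
s=manip.get_state(); print(s["q"].round(3),s["position"])
c=cam("wrist"); near=proj(c,[[.423,.348,.135]])[0]; print(near)
r2=shot(near,"pics/w7.png"); r1=[np.array(v) for v in json.load(open("r1.json"))]
ot,dt=rays(cam("top"),[(106.8,229.6)])
print(tri([r1,r2,(ot,dt[0])]),tri([r2,(ot,dt[0])]),tri([r1,r2]))
im=cv2.imread("pics/w7.png"); u,v=near.astype(int)
cv2.imwrite("pics/w7c.png",cv2.resize(im[max(0,v-110):v+110,max(0,u-130):u+130],None,fx=2.5,fy=2.5))
print(max(0,v-110),max(0,u-130))
```

```text
[-0.417  0.449 -1.035  2.29   1.372  1.2   -0.821] [0.37028409 0.34304975 0.18367522]
[266.18102036 205.81283162]
[268.12974052 207.45309381] [ 253  191   32   34 1002]
(array([0.41834524, 0.35026993, 0.12933573]), [np.float64(0.0113), np.float64(0.0083), np.float64(0.0049)]) (array([0.42332466, 0.34919558, 0.13610546]), [np.float64(0.0004), np.float64(0.0004)]) (array([0.37787039, 0.34880024, 0.15553599]), [np.float64(0.0013), np.float64(0.0013)])
95 136
```

View pics/w7c.png

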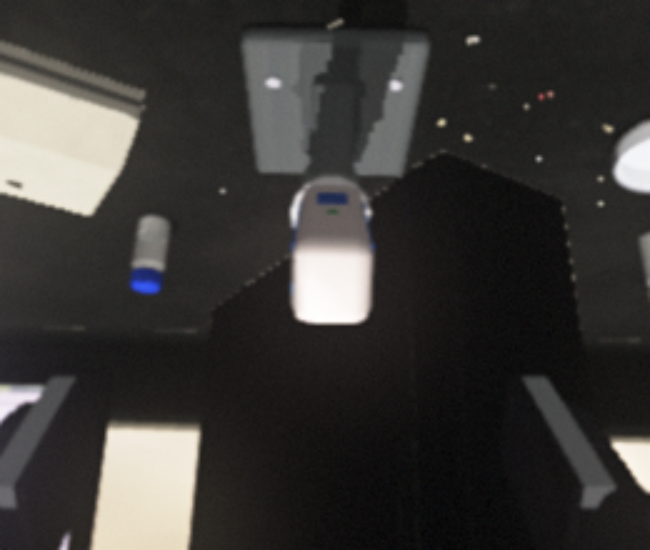

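The crop shows the handle square-on, with the end face at crop (332,285) and the collar behind it at (332,200). The wrist and top rays meet within 0.4 mm at (0.423, 0.349, 0.136), and the lean works out at about 48–50°. The tool already lies on the probe's axis line. I'll align the tilt to 48° and go in.

Run:
```python
from h import *
plan([.4656,.348,.098],down(88.5,-48),6)
```

```text
t 14.2 n 6 dpos [ 0.0939  0.0053 -0.0871] rotdeg [-2.29 -3.52  0.69] jaw 1.001
[-0.040,0.086,0.849,-0.002,-0.003,0.001],
[-0.031,0.080,0.850,-0.002,-0.003,0.001],
[-0.022,0.074,0.851,-0.002,-0.003,0.001],
[-0.013,0.069,0.852,-0.002,-0.003,0.001],
[-0.004,0.063,0.852,-0.002,-0.003,0.001],
[0.005,0.057,0.853,-0.002,-0.003,0.001],
```

Emit:
drive_tool:
  steps:
    - [[0,0.2,0,-0.006,-0.01,0.002],[0,0.22,0.5,-0.006,-0.01,0.002],[-0.02,0,0.85,0,0,0],[-0.02,0,0.85,0,0,0],[0,0,0.8,0,0,0],[0,0,0,0,0,0]]

```text
time: 14.8
position: [0.4324, 0.3482, 0.136]
ee_rot: [0.017, 0.912, -0.008, 0.409]
contact_force: [0.5, -0.4, -0.2]
gripper_width: 1.002
grasp_force: 0.0
```

Run:
```python
from end import *
s=manip.get_state(); print(s["q"].round(3),s["position"],s["contact_force"])
c=cam("wrist"); near=proj(c,[[.4233,.3492,.1361]])[0]; print(near)
r2=shot(near,"pics/w8.png")
ot,dt=rays(cam("top"),[(106.8,229.6)]); print(tri([r2,(ot,dt[0])]))
plan([.4656,.348,.098],down(88.5,-48),3)
```

```text
[-0.445  0.605 -0.887  2.29   1.654  1.214 -0.977] [0.43238188 0.34822661 0.1359977 ] [ 0.52941422 -0.42852142 -0.24395143]
[255.7544358  244.42717749]
[256.81217058 243.75898419] [ 234  220   47   48 2087]
(array([0.42330048, 0.34936832, 0.13561024]), [np.float64(0.0004), np.float64(0.0004)])
t 14.85 n 3 dpos [ 0.0346 -0.0012 -0.0384] rotdeg [-0.36  0.26 -0.35] jaw 1.002
[0.075,-0.000,0.685,-0.001,0.000,-0.001],
[0.074,-0.001,0.685,-0.001,0.000,-0.001],
[0.073,-0.003,0.685,-0.001,0.000,-0.001],
```

Emit:
drive_tool:
  steps:
    - [[0.07,0,0.68,0,0,0],[0.07,0,0.68,0,0,0],[0.07,0,0.68,0,0,0],[0,0,0,0,0,0],[0,0,0,0,0,0]]

```text
time: 15.35
position: [0.463, 0.3506, 0.0984]
ee_rot: [0.013, 0.913, -0.005, 0.409]
contact_force: [-0.1, 0.1, -0.5]
gripper_width: 1.0
grasp_force: 0.0
```

Emit:
drive_tool:
  steps:
    - [[0,0,0,0,0,0],[0,0,0,0,0,0],[0,0,0,0,0,0],[0,0,0,0,0,0],[0,0,0,0,0,0],[0,0,0,0,0,0],[0,0,0,0,0,0],[0,0,0,0,0,0]]
  jaw: 1
  force: 60

```text
time: 16.15
position: [0.4624, 0.3497, 0.0971]
ee_rot: [0.013, 0.913, -0.007, 0.409]
contact_force: [-4.1, -2.8, 6.3]
gripper_width: 0.296
grasp_force: 54.6
```

Run:
```python
from h import *
s=manip.get_state(); print(s["q"].round(3),s["position"],s["contact_force"],s["gripper_width"],s["grasp_force"])
p=s["position"]; print("withdraw 85 mm at 45deg in tool axes (units):",Ro.from_quat(s["ee_rot"]).inv().apply(np.array([-.707,.018,.707])*.085)/.025)
```

```text
[-0.443  0.703 -0.812  2.264  1.78   1.206 -1.013] [0.46242633 0.34973013 0.09713435] [-4.10054494 -2.76360218  6.29506769] 0.2960750780309662 54.61203217506409
withdraw 85 mm at 45deg in tool axes (units): [-0.19201299 -0.01171994 -3.39459099]
```

Gripped at 25 mm opening with 55 N. Now draw it along the tube's axis.

Emit:
drive_tool:
  steps:
    - [[-0.01,0,-0.15,0,0,0],[-0.02,0,-0.3,0,0,0],[-0.02,0,-0.4,0,0,0],[-0.02,0,-0.4,0,0,0],[-0.03,0,-0.5,0,0,0],[-0.03,0,-0.5,0,0,0],[-0.03,0,-0.5,0,0,0],[-0.03,0,-0.5,0,0,0]]

```text
time: 16.95
position: [0.4039, 0.3534, 0.1554]
ee_rot: [0.012, 0.913, -0.005, 0.408]
contact_force: [0.1, 1.1, -0.7]
gripper_width: 0.299
grasp_force: 54.9
```

Run:
```python
from h import *
s=manip.get_state(); print(s["q"].round(3),s["position"],s["contact_force"],s["gripper_width"],s["grasp_force"])
plan([s["position"][0]-.02,.30,.27],Ro.from_quat(s["ee_rot"]),None)
plan([.40,.22,.29],down(88.5),None)
```

```text
[-0.468  0.552 -0.937  2.306  1.577  1.226 -0.965] [0.40389984 0.35338055 0.15543406] [ 0.1217739   1.06242956 -0.70686091] 0.2990881389147129 54.94492471218109
t 16.95 n 4 dpos [-0.02   -0.0534  0.1146] rotdeg [0. 0. 0.] jaw 0.299
[-0.730,-0.538,-0.903,0.000,0.000,0.000],
[-0.730,-0.538,-0.903,0.000,0.000,0.000],
[-0.730,-0.538,-0.903,0.000,0.000,0.000],
[-0.730,-0.538,-0.903,0.000,0.000,0.000],
t 16.95 n 6 dpos [-0.0039 -0.1334  0.1346] rotdeg [8.000e-02 4.818e+01 3.000e-02] jaw 0.299
[-0.667,-0.889,-0.601,0.000,0.045,0.000],
[-0.576,-0.889,-0.688,0.000,0.045,0.000],
[-0.475,-0.889,-0.762,0.000,0.045,0.000],
[-0.364,-0.889,-0.821,0.000,0.045,0.000],
[-0.245,-0.889,-0.863,0.000,0.045,0.000],
[-0.123,-0.889,-0.889,0.000,0.045,0.000],
```

Emit:
drive_tool:
  steps:
    - [[-0.3,-0.1,-0.6,0,0,0],[-0.7,-0.3,-0.8,0,0,0],[-0.7,-0.5,-0.8,0,0,0],[-0.7,-0.5,-0.8,0,0,0],[-0.6,-0.5,-0.7,0,0,0],[-0.2,-0.3,-0.2,0,0,0],[0,0,0,0,0,0]]

```text
time: 17.65
position: [0.3842, 0.2978, 0.2815]
ee_rot: [0.012, 0.912, -0.005, 0.411]
contact_force: [0.7, -0.2, -0.7]
gripper_width: 0.299
grasp_force: 55.0
```

Run:
```python
from h import *
s=manip.get_state(); print(s["q"].round(3),s["position"],s["contact_force"],s["gripper_width"],s["grasp_force"])
plan([.42,.20,.30],down(88.5),8)
```

```text
[-0.147  0.025 -1.131  2.345  1.165  0.932 -0.545] [0.38418836 0.29779472 0.2815426 ] [ 0.70477162 -0.17468525 -0.73799654] 0.298742322679434 54.996569752693176
t 17.65 n 8 dpos [ 0.0358 -0.0978  0.0185] rotdeg [ 1.000e-02  4.852e+01 -5.000e-02] jaw 0.299
[-0.197,-0.484,0.083,0.000,0.034,-0.000],
[-0.204,-0.484,0.061,0.000,0.034,-0.000],
[-0.209,-0.484,0.040,0.000,0.034,-0.000],
[-0.212,-0.484,0.017,0.000,0.034,-0.000],
[-0.213,-0.484,-0.005,0.000,0.034,-0.000],
[-0.211,-0.484,-0.028,0.000,0.034,-0.000],
[-0.207,-0.484,-0.050,0.000,0.034,-0.000],
[-0.201,-0.484,-0.072,0.000,0.034,-0.000],
```

Emit:
drive_tool:
  steps:
    - [[-0.2,-0.5,0.08,0,0.0337,0],[-0.2,-0.5,0.06,0,0.0337,0],[-0.21,-0.5,0.04,0,0.0337,0],[-0.21,-0.5,0.02,0,0.0337,0],[-0.21,-0.5,0,0,0.0337,0],[-0.21,-0.5,-0.03,0,0.0337,0],[-0.21,-0.5,-0.05,0,0.0337,0],[-0.2,-0.5,-0.07,0,0.0337,0]]

```text
time: 18.45
position: [0.4117, 0.2025, 0.294]
ee_rot: [0.018, 0.999, -0.012, 0.038]
contact_force: [0.7, 0.2, -0.9]
gripper_width: 0.298
grasp_force: 55.0
```

Run:
```python
from h import *
s=manip.get_state(); print(s["q"].round(3),s["position"],s["contact_force"],s["gripper_width"],s["grasp_force"])
c=cam("wrist"); im=camera("wrist")[...,::-1].copy(); cv2.imwrite("pics/w9.png",im)
print(proj(c,[s["position"],s["position"]-[0,0,.089]]))
for n in("top","scene"): cv2.imwrite(f"pics/{n}9.png",camera(n)[...,::-1]); print(n,proj(cam(n),[s["position"]+[0,0,.059],s["position"],s["position"]-[0,0,.031],s["position"]-[0,0,.089]]))
plan([.534,-.151,.26],down(9.3),None)
```

```text
[ 0.038  0.049 -0.617  1.968  0.103  1.087  0.912] [0.41170012 0.20254901 0.29398091] [ 0.72780357  0.15679386 -0.87502987] 0.29816782180223383 55.01814007759094
[[254.67000742 246.75417674]
 [257.29325779 186.03683944]]
top [[142.00513373 236.47610788]
 [148.37766793 235.73513135]
 [151.4422802  235.37854297]
 [156.72036388 234.76402948]]
scene [[185.14147614 129.52554954]
 [187.86516022 154.91026669]
 [189.24895451 167.64408815]
 [191.75110641 190.40360083]]
t 18.6 n 14 dpos [ 0.1207 -0.3527 -0.033 ] rotdeg [ 1.98  4.67 78.33] jaw 0.296
[-0.376,-0.990,0.147,0.001,0.002,0.031],
[-0.471,-0.948,0.147,0.001,0.002,0.031],
[-0.563,-0.898,0.146,0.001,0.002,0.031],
[-0.648,-0.838,0.145,0.001,0.002,0.031],
[-0.728,-0.770,0.143,0.001,0.002,0.031],
[-0.800,-0.695,0.140,0.001,0.002,0.031],
[-0.865,-0.614,0.137,0.001,0.002,0.031],
[-0.921,-0.526,0.133,0.001,0.002,0.031],
[-0.969,-0.433,0.129,0.001,0.002,0.031],
[-1.007,-0.337,0.124,0.001,0.002,0.031],
[-1.036,-0.236,0.119,0.001,0.002,0.031],
[-1.055,-0.134,0.113,0.001,0.002,0.031],
[-1.063,-0.030,0.107,0.001,0.002,0.031],
[-1.062,0.074,0.101,0.001,0.002,0.031],
```

Emit:
drive_tool:
  steps:
    - [[-0.38,-0.99,0.15,0.001,0.002,0.031],[-0.47,-0.95,0.15,0.001,0.002,0.031],[-0.56,-0.9,0.15,0.001,0.002,0.031],[-0.65,-0.84,0.15,0.001,0.002,0.031],[-0.73,-0.77,0.14,0.001,0.002,0.031],[-0.8,-0.7,0.14,0.001,0.002,0.031],[-0.87,-0.61,0.14,0.001,0.002,0.031]]

```text
time: 19.3
position: [0.4726, 0.0267, 0.2767]
ee_rot: [0.353, 0.935, -0.009, 0.02]
contact_force: [0.4, 0.6, -1.4]
gripper_width: 0.296
grasp_force: 55.2
```

Emit:
drive_tool:
  steps:
    - [[-0.92,-0.53,0.13,0.001,0.002,0.031],[-0.97,-0.43,0.13,0.001,0.002,0.031],[-1,-0.34,0.12,0.001,0.002,0.031],[-1,-0.24,0.12,0.001,0.002,0.031],[-1,-0.13,0.11,0.001,0.002,0.031],[-1,-0.03,0.11,0.001,0.002,0.031],[-0.6,0,0.1,0.001,0.002,0.031],[0,0,0,0,0,0]]

```text
time: 20.1
position: [0.5274, -0.1367, 0.2599]
ee_rot: [0.646, 0.763, -0.004, -0.003]
contact_force: [-0.2, -0.3, -1.7]
gripper_width: 0.296
grasp_force: 55.1
```

Emit:
drive_tool:
  steps:
    - [[0,0,0,0,0,0],[0,0,0,0,0,0],[0,0,0,0,0,0]]

```text
time: 20.4
position: [0.528, -0.1342, 0.2616]
ee_rot: [0.644, 0.765, -0.003, -0.002]
contact_force: [-1.3, -0.5, -2.0]
gripper_width: 0.296
grasp_force: 55.1
```

Run:
```python
from h import *
s=manip.get_state(); print(s["q"].round(3),s["position"],s["contact_force"],s["gripper_width"],s["grasp_force"])
c=cam("wrist"); im=camera("wrist")[...,::-1].copy(); cv2.imwrite("pics/w10.png",im)
R=Ro.from_quat(s["ee_rot"])
print(proj(c,[s["position"]+R.apply([0,0,v]) for v in (-.059,0,.031,.089)]))
plan([.534,-.151,.22],down(9.3),None)
sc=camera("scene")[...,::-1]; cv2.imwrite("pics/scene10.png",sc); c2=cam("scene")
P=proj(c2,[s["position"]+R.apply([0,0,v]) for v in (-.059,0,.031,.089)]); print(P)
u,v=P[2].astype(int); A=cv2.resize(sc[v-60:v+60,u-50:u+50],(400,480)); cv2.imwrite("pics/chk.png",np.hstack([A,cv2.resize(im[130:330,170:340],(400,480))]))
print(u-50,v-60)
```

```text
[ 0.373  0.263 -0.209  1.784  0.064  1.107  0.313] [ 0.52803916 -0.13423589  0.26160146] [-1.29233756 -0.47460846 -2.03075622] 0.2964064692219603 55.12693405151367
[[253.25734981 329.4161459 ]
 [253.86225661 247.82955632]
 [254.04125457 223.80846793]
 [254.26251326 194.18946504]]
t 20.45 n 2 dpos [ 0.0059 -0.0164 -0.0417] rotdeg [-0.38  0.06  0.48] jaw 0.299
[-0.342,0.066,0.834,-0.001,0.000,0.001],
[-0.342,0.065,0.834,-0.001,0.000,0.001],
[[280.34847942 101.54102906]
 [280.34179624 121.89705989]
 [280.33349996 132.23423387]
 [280.31022282 150.93174462]]
230 72
```

View pics/chk.png

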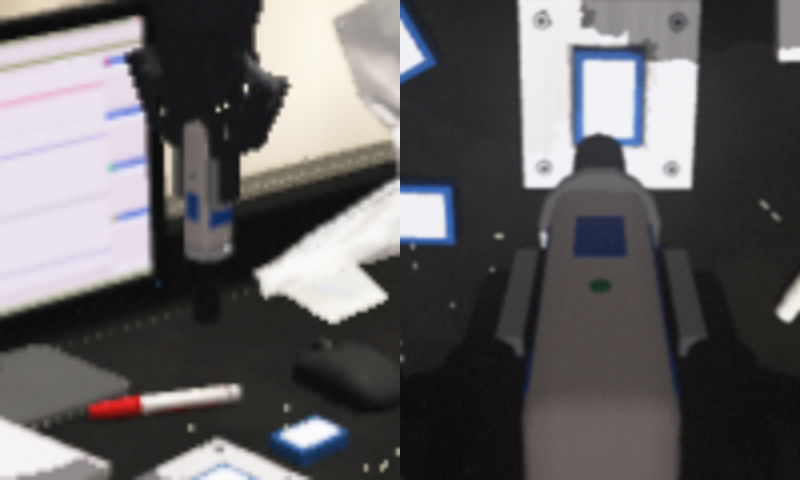

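The check picture shows the probe hanging upright below the fingers. The nose tip is at wrist px (254,186), about 2.7 mm towards -x of the tool, which matches the grip offset. The tile is flush in the recess beyond it. I'll descend to TCP (0.534, -0.149, 0.169), which puts the tip about 50 mm above the block.

```bash
python3 -c "
from h import *
plan([.534,-.149,.169],down(9.3),6)"
```

```text
t 20.5 n 6 dpos [ 0.0059 -0.014  -0.0928] rotdeg [-0.37  0.07  0.44] jaw 0.298
[-0.098,0.027,0.618,-0.000,0.000,0.000],
[-0.098,0.026,0.618,-0.000,0.000,0.000],
[-0.098,0.026,0.618,-0.000,0.000,0.000],
[-0.098,0.025,0.618,-0.000,0.000,0.000],
[-0.098,0.025,0.618,-0.000,0.000,0.000],
[-0.098,0.024,0.618,-0.000,0.000,0.000],
```

Emit:
drive_tool:
  steps:
    - [[-0.2,0.05,0.5,-0.002,0,0.002],[-0.2,0.05,0.7,0,0,0],[-0.2,0.05,0.8,0,0,0],[0,0,0.8,0,0,0],[0,0,0.6,0,0,0],[0,0,0.3,0,0,0],[0,0,0,0,0,0],[0,0,0,0,0,0]]

```text
time: 21.3
position: [0.5347, -0.1502, 0.1697]
ee_rot: [0.648, 0.762, -0.0, 0.001]
contact_force: [0.7, -0.1, -0.6]
gripper_width: 0.299
grasp_force: 55.1
```

Emit:
drive_tool:
  steps:
    - [[0,0,0,0,0,0],[0,0,0,0,0,0],[0,0,0,0,0,0],[0,0,0,0,0,0]]

```text
time: 21.7
position: [0.5344, -0.1504, 0.1694]
ee_rot: [0.648, 0.762, -0.0, 0.001]
contact_force: [0.1, 0.9, -1.5]
gripper_width: 0.298
grasp_force: 55.1
```

Run:
```python
from tile import *
P=[]
for i in range(5):
    c=cam("wrist"); im=camera("wrist")[...,::-1].copy(); s=manip.get_state(); P.append(s["position"])
cv2.imwrite("pics/w11.png",im)
print(np.mean(P,0),np.std(P,0),np.abs(s["qd"]).max(),s["contact_force"],s["gripper_width"],s["grasp_force"])
R=Ro.from_quat(s["ee_rot"]); print("tool z",R.apply([0,0,1]))
pt=proj(c,[s["position"]+R.apply([x,0,.093]) for x in (-.0027,.0068)]); print("tip axis/edge px",pt)
g=im.max(2).astype(int); u=int(pt[1,0]); print(g[140:215,u].tolist())
# probe silhouette in scene view: dark nose columns vs expected vertical line
sc=camera("scene")[...,::-1].copy(); cv2.imwrite("pics/scene11.png",sc); Q=proj(cam("scene"),[s["position"]-[0,0,v] for v in(.01,.03,.06,.093)]); print(Q)
for q in Q: v=int(q[1]); print(v,[int(x) for x in sc[v,int(q[0])-12:int(q[0])+13].max(1)])
```

```text
[ 0.53420849 -0.15033472  0.16912875] [4.30415357e-05 2.48354725e-05 9.11666642e-05] 0.002289621227999214 [ 0.15182376 -0.14895478 -1.06438939] 0.2964244499331388 55.13359308242798
tool z [-3.41470180e-04 -1.09468058e-03 -9.99999343e-01]
tip axis/edge px [[254.31255908 195.55655244]
 [254.30077346 185.18755722]]
[142, 145, 159, 160, 146, 136, 123, 114, 98, 89, 69, 65, 67, 79, 79, 80, 76, 89, 119, 131, 131, 131, 130, 131, 130, 131, 133, 160, 211, 223, 224, 223, 208, 167, 174, 224, 242, 244, 245, 245, 244, 244, 244, 245, 237, 160, 71, 47, 51, 47, 51, 52, 49, 52, 49, 52, 53, 52, 49, 61, 79, 88, 98, 105, 107, 102, 106, 104, 101, 97, 91, 90, 90, 90, 85]
[[283.2597823  153.08951929]
 [283.19008075 159.22273028]
 [283.08524196 168.24907461]
 [282.96966925 177.94249814]]
153 [40, 39, 38, 37, 36, 38, 38, 46, 90, 91, 90, 98, 114, 124, 96, 90, 91, 92, 93, 55, 35, 35, 37, 36, 36]
159 [41, 41, 42, 41, 41, 40, 39, 54, 102, 110, 114, 114, 120, 123, 118, 116, 115, 109, 124, 65, 42, 42, 42, 41, 39]
168 [42, 43, 42, 42, 39, 42, 41, 42, 42, 38, 22, 17, 16, 17, 17, 17, 113, 208, 149, 68, 44, 45, 44, 43, 43]
177 [38, 37, 37, 41, 39, 37, 36, 37, 37, 36, 40, 21, 18, 19, 18, 18, 17, 42, 44, 45, 45, 45, 45, 46, 46]
```

The tip edge is at wrist row 185.5, against 185.2 predicted. In the scene view the handle and nose stay on the vertical line, and the arm is at rest. Handing in.

```bash
python3 -c "
from plant import manip
print(manip.hand_in())"
```

```text
the job is handed in; nothing more can be done
None
```

I handed the job in at about 22 s of the 72 s: the tile is pressed flush in the recess, and the probe is held upright and still, its nose over the tile's middle about 50 mm up by my measurements; `hand_in()` returned no verdict.

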